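# Gauge the depth of the open dowel bore

### The job

One of the four corner bores of the gearbox housing on the gauging stand still has no dowel pin. Turn the index table by its ball levers until that open bore comes to rest in its stop under the depth rod, then take the rod by its knob and lower it gently into the bore until it bottoms out. Keep it lightly pressed on the bottom for about two seconds so that the reading settles, then let go, leaving the rod standing on the bottom and the loose things around the stand where they are.

Things in the scene. Friction and masses are not known exactly. Their poses are not given: they have to be found in the camera images.
- gauge_stand: Grey gauging stand, fixed. Base plate 310 x 190 x 16 mm. Origin on the bench on the index table's vertical axis; its +x points to the stand's column, 150 mm off and 202 mm tall; z up. From the column an arm, 24 mm wide, top 179 mm up, reaches back over the table and guides the rod 45 mm from the table's axis on +x; a readout box on it (top 191 mm) begins 32 mm behind the rod.
- index_table: Round index table (132 mm across, top 52 mm up) with the gearbox housing clamped on it. Origin on its axis, 26 mm up; its +x points from the axis to the open bore. It turns endlessly either way; a sprung shoe on a four-flat cam stops it at every quarter turn (+x along the stand's +x, +y, -x, -y), pulling it in from up to 38 degrees off; 5 to 8 N at a ball turns it. It starts one stop off.
- lever_ball0 (a point): Centre of the black ball on one of the table's four slanting levers. All balls: 26 mm across, 108 mm from the table's axis, centre 85 mm above the bench, on 8 mm bars rising from the table's rim. This one lies 45 degrees counter-clockwise (from above) of the table's own +x. The highest things turning with the table are the pins, 106 mm above the bench.
- lever_ball1 (a point): Centre of the next lever ball, 135 degrees counter-clockwise of the table's own +x.
- lever_ball2 (a point): Centre of the next lever ball, 225 degrees counter-clockwise of the table's own +x.
- lever_ball3 (a point): Centre of the next lever ball, 315 degrees counter-clockwise of the table's own +x.
- bore_mouth (a point): Centre of the mouth of the open bore, in the top face (92 mm above the bench) of the square aluminium gearbox housing, 90 x 90 x 40 mm, with a bearing in its middle. Of its four 12 mm dowel bores, 45 mm from the axis, three hold a steel pin standing 14 mm proud; this one is open, 12 mm across and blind; its depth is not known beforehand, somewhere between 18 and 28 mm.
- depth_rod: Upright steel depth rod with a knurled round knob on top; it slides only up and down in the stand's arm and stays at any height by friction (about 2 N; it weighs about 0.12 kg; 62 mm of travel). Lower 40 mm are 6 mm thick, above it 8 mm. Origin: the tip at the lower end; at the start the tip is 20 to 28 mm above the housing's face.
- rod_tip (a point): The rounded tip of the depth rod, on its axis.
- knob_grip (a point): Middle of the rod's knob, on the rod's axis, 148 mm above the rod's tip: the place to grip. The knob is 29 mm across and 30 mm tall, from 18 mm below this point to 12 mm above it.
- dowel_pin: Loose steel dowel pin 12 mm across, 44 mm tall, standing upright on the bench beside the stand. Origin: centre of its underside.
- hex_key: Loose L-shaped hex key, 90 x 26 mm, 8 mm thick, lying on the bench beside the stand. Origin on the bench, under the middle of the long leg.
- wheel_a: Loose small robot wheel, 65 mm across, 26 mm thick, lying flat on the bench beside the stand. Origin: centre of its underside.

How it is judged:
By the outcome, as a careful person would: the job done as asked, in the order asked, and still so for the second after the job is handed in, with the robot touching nothing.
It also fails if it takes over 61 s, if anything falls off the work surface, if the arm or the gripper's body presses on something with over 40 N, if the wrist force passes 120 N, or if a joint passes its speed limit or range.

### The arm

A 7-joint arm with a two-finger parallel gripper is mounted at the origin on the work surface. World frame = base frame: x ahead of the robot, y to its left, z up, the work surface at z = 0. Lengths are in m, angles in rad, forces in N, time in s.
With the tool pointing down it reaches from about 0.4 to 0.9 m from the base axis. Payload 5.5 kg.
Tool frame: the origin (TCP) lies on the centre line of the jaws, within the pads' length; the fingertips stand 17 mm ahead of it and the grasp point (between the pads) lies 2 mm behind it; x points along the fingers, y is the direction in which the jaws open and shut, and the axes are right-handed (so a half turn about x gives the same grasp; the last joint's range is limited). The gripper opens to 92 mm and grips with 3 to 60 N. Pads are 19 mm wide; open, the fingers measure 130 mm over their backs; the gripper's body (75 mm by 190 mm) begins 47 mm behind the grasp point.
Start: joints at [1.366, 0.501, -0.427, 1.55, 0.221, 1.138, -0.21], TCP at [0.293, -0.58, 0.244] pointing down, gripper open.
Joint ranges: [-2.88, 2.88], [-0.31, 2.03], [-1.54, 1.56], [0.2, 2.42], [-1.41, 4.55], [0.19, 2.02], [-2.57, 2.57]. Speed limits (rad/s): [2.57, 2.57, 3.14, 3.14, 3.14, 3.14, 3.14].

### API

Orientations are given as a unit quaternion [x, y, z, w].
In Python, from rig import r, capture, camera_params, find_in, tip_of gives the robot as it stands.
- The arm moves only by the tool apply_moves, never from a script. Its argument "commands" is a list of rows, each an object with "slide": the shift along the tool's x, y, z in cm, a list of three; "turn": the turn about the tool's x in degrees; "grip": the closure, from 0 (fully open) to 1 (shut). In form: [{"slide": [dx, dy, dz], "turn": turn, "grip": grip}, ...]. A call has exactly 10 rows; each row is the pose to reach, as a shift and turn from the pose measured when the call began, along the tool's axes at that moment; what a row does not reach only later rows make up. A row lasts 1/12 s, in which the tool goes at most 41.7 mm and 7.16 degrees, less where a joint would pass 70% of its speed; a pose out of reach is approached as far as the arm can. A call with a gripper value outside its range is refused whole. The fingers move at their own pace and stop on an object; "squeeze" is the grip in N (left out, the last holds). Time passes only in rows, so rows that repeat a pose let the fingers close, or fill a call up. It gives the time, the measured TCP pose, the force and the opening at its end, in the units of the state.
- r.sense(): the state, without advancing time (a new reading comes with each control period).
- capture(name): name is "scene" or "top"; returns the picture (384x512x3 uint8, blue, green, red); there is no depth.
- camera_params(name): a dict with "mtx" (3x3 intrinsics, pixels), "rvec" (rotation vector, rad) and "tvec" (3), from world to camera coordinates, as OpenCV has them. Camera axes: x right, y down, z forward; pixel columns grow to the right and rows downward; lengths in m; the calibration is good to about 2 mm. A picture is of the moment at which its call begins. camera_params takes no time and is no camera call.
- r.close_job(): hands the job in, once; it reports no verdict.
Trained networks look in the newest picture that a camera, given by its name, has taken for a name from the list of things; names that differ only in an ending like _2 or _b are one class to them, and where a whole thing is asked for, a point or a joint stands for the part that bears it (a point fixed in the world has none). Each returns a list of dicts, best first, with "confidence" (0 to 1); they miss things now and then, are a little off and sometimes report something else, mostly with a low value. They report only what shows in the picture. A call takes as long as a camera call.
- find_in(camera, label): "at" ([x, y, z] in m, in world coordinates, good to about 4 mm: the middle of the surface that is visible of it).
- tip_of(camera, label): "at" ([x, y, z] in m, in world coordinates, good to about 4 mm: a listed point, or the origin of a listed thing).
The state is a dict: "time": time; "joint_pos": joint angles; "dq": joint speeds; "effort": joint torques, N m; "tcp_pos": TCP position; "tcp_rot": TCP orientation; "wrist_force": force on the tool from outside, world axes, zero at the start; "wrist_torque": the same for the moment, N m; "opening": finger opening in m.
Only numpy, scipy, OpenCV 4.12 (cv2) and the standard library are available. Lean on these libraries where they do the work, as an engineer would, in place of code of your own. Each camera call takes 0.05 s, during which the arm holds its last target. There are 200 camera calls.

## Working session

There is one attempt and no reset: what is moved stays moved. The work goes in short steps, Python scripts to look and compute and a tool call to move; the robot and the scene stay as the last step left them, time stands still between calls to the robot, and variables do not carry over. Pictures are saved under pics/ and viewed, about 8 in all and at most 12, crops included, and the job is handed in when it is done.

Besides the shell and the picture viewer there is one more tool, called after "Call:" as name([rows], argument=value, ...), one row to a line, values as JSON. apply_moves: Moves the arm, as the interface text tells. Its arguments: {"type":"object","properties":{"commands":{"type":"array"},"squeeze":{"type":"number"}},"required":["commands"]}

```bash
ls; mkdir -p pics; python3 - <<'E'
from rig import *
import cv2,numpy as np
s=r.sense();print(s['time'],s['tcp_pos'],s['tcp_rot'],s['wrist_force'],s['opening'])
ims=[]
for c in("scene","top"):
    im=capture(c);cv2.imwrite(f"pics/{c}0.png",im)
    for l in["gauge_stand","index_table","lever_ball0","lever_ball1","lever_ball2","lever_ball3","bore_mouth","rod_tip","knob_grip","dowel_pin","hex_key","wheel_a"]:
        print(c,l,[(np.round(d['at'],3).tolist(),round(d['confidence'],2)) for d in tip_of(c,l)][:3])
E
```

```text
pics
0.0 [ 0.29277274 -0.57961624  0.24269005] [-0.68771522 -0.16455848  0.68797909 -0.16325763] [ 0.59190304  0.01753292 -0.30417789] 0.09196978180956433
scene gauge_stand [([0.544, -0.101, 0.001], 0.95)]
scene index_table [([0.524, -0.06, 0.091], 0.62), ([0.546, -0.101, 0.026], 0.6)]
scene lever_ball0 [([0.58, 0.001, 0.08], 0.83), ([0.442, -0.067, 0.086], 0.82), ([0.649, -0.135, 0.084], 0.76)]
scene lever_ball1 [([0.58, 0.001, 0.08], 0.83), ([0.442, -0.067, 0.086], 0.82), ([0.649, -0.135, 0.084], 0.76)]
scene lever_ball2 [([0.58, 0.001, 0.08], 0.83), ([0.442, -0.067, 0.086], 0.82), ([0.649, -0.135, 0.084], 0.76)]
scene lever_ball3 [([0.58, 0.001, 0.08], 0.83), ([0.442, -0.067, 0.086], 0.82), ([0.649, -0.135, 0.084], 0.76)]
scene bore_mouth [([0.524, -0.062, 0.093], 0.6)]
scene rod_tip [([0.464, 0.052, -0.001], 0.23)]
scene knob_grip [([0.582, -0.08, 0.263], 0.64)]
scene dowel_pin [([0.464, 0.056, -0.001], 0.64)]
scene hex_key [([0.558, -0.276, 0.002], 0.63), ([0.524, -0.06, 0.092], 0.21)]
scene wheel_a [([0.684, -0.224, -0.002], 0.87)]
top gauge_stand [([0.546, -0.096, -0.001], 0.61)]
top index_table [([0.545, -0.099, 0.024], 0.74)]
top lever_ball0 [([0.442, -0.065, 0.086], 0.84), ([0.646, -0.136, 0.082], 0.78), ([0.519, -0.062, 0.093], 0.74)]
top lever_ball1 [([0.442, -0.065, 0.086], 0.84), ([0.646, -0.136, 0.082], 0.78), ([0.519, -0.062, 0.093], 0.74)]
top lever_ball2 [([0.442, -0.065, 0.086], 0.84), ([0.646, -0.136, 0.082], 0.78), ([0.519, -0.062, 0.093], 0.74)]
top lever_ball3 [([0.442, -0.065, 0.086], 0.84), ([0.646, -0.136, 0.082], 0.78), ([0.519, -0.062, 0.093], 0.74)]
top bore_mouth [([0.525, -0.062, 0.092], 0.68)]
top rod_tip []
top knob_grip [([0.585, -0.082, 0.265], 0.65)]
top dowel_pin [([0.459, 0.053, 0.002], 0.58)]
top hex_key [([0.554, -0.274, 0.004], 0.75)]
top wheel_a [([0.683, -0.228, -0.0], 0.79)]
```

```bash
python3 - <<'E'
import cv2
a=cv2.imread("pics/scene0.png");b=cv2.imread("pics/top0.png")
cv2.imwrite("pics/s0.png",cv2.resize(a,(800,600)));cv2.imwrite("pics/t0.png",cv2.resize(b,(800,600)))
E
```

```text
(no output)
```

View pics/s0.png

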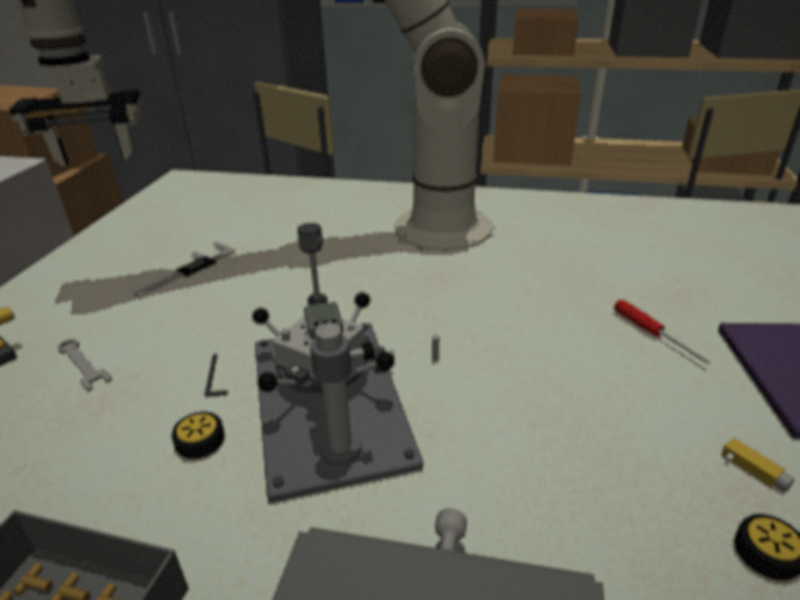

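View pics/t0.png

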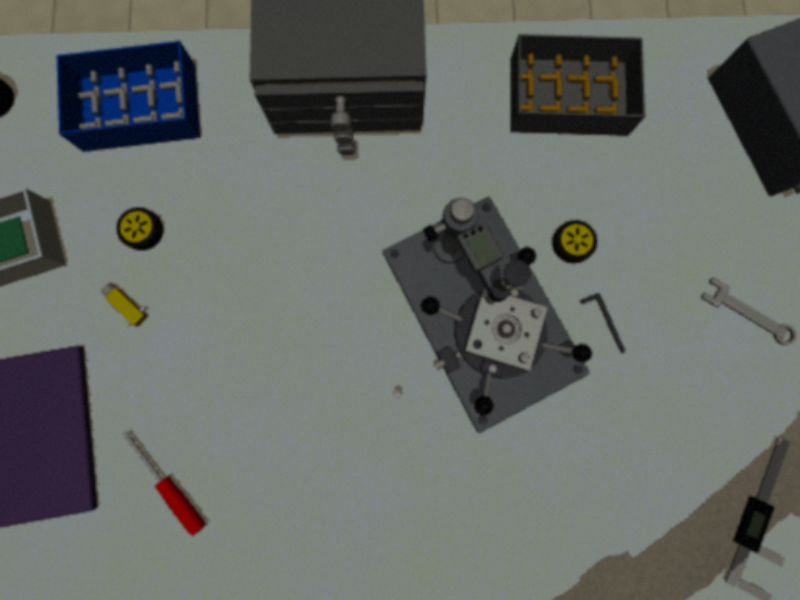

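```bash
cat > h.py <<'E'
import numpy as np,cv2
from scipy.spatial.transform import Rotation as R
from rig import *
C=np.array([.545,-.100]);Y=np.radians(26.2)
def W(x,y): return C+np.array([[np.cos(Y),-np.sin(Y)],[np.sin(Y),np.cos(Y)]])@[x,y]
def st():
    s=r.sense();return s,np.array(s['tcp_pos']),R.from_quat(s['tcp_rot'])
def go(xy,z):
    s,p,q=st();return np.round(100*q.inv().apply(np.r_[xy,z]-p),2)
def info():
    s,p,q=st();M=q.as_matrix()
    print('t',round(s['time'],2),'p',p.round(4),'yYaw',np.degrees(np.arctan2(M[1,1],M[0,1])).round(1),'xax',M[:,0].round(3),'F',np.round(s['wrist_force'],1),'op',round(s['opening'],4),'q',np.round(s['joint_pos'],2))
E
python3 - <<'E'
from h import *
info()
print(W(-118,76) if 0 else W(-.116,.076),W(.045,0))
print(go(W(-.116,.076),.25),go(W(-.116,.076),.095))
a=cv2.imread("pics/top0.png")[170:260,270:390];cv2.imwrite("pics/c0.png",cv2.resize(a,None,fx=5,fy=5,interpolation=cv2.INTER_CUBIC))
E
```

```text
t 1.3 p [ 0.2931 -0.5802  0.2437] yYaw -63.2 xax [ 0. -0. -1.] F [ 0.3  0.3 -0.1] op 0.0918 q [ 1.37  0.5  -0.43  1.55  0.22  1.14 -0.21]
[ 0.40736358 -0.08302304] [ 0.58537663 -0.08013224]
[ -0.63 -39.22 -32.62] [ 14.87 -39.22 -32.62]
```

View pics/c0.png

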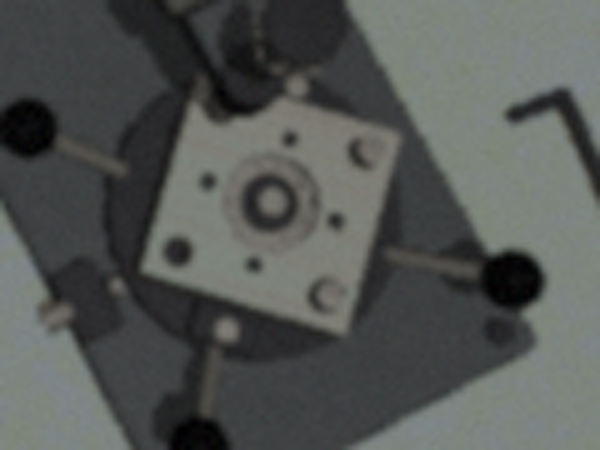

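Call:
apply_moves([
  {"slide":[0,-2,-1.6],"turn":-3,"grip":1},
  {"slide":[0,-4.5,-3.7],"turn":-8,"grip":1},
  {"slide":[0,-7,-5.8],"turn":-13,"grip":1},
  {"slide":[0,-9.5,-7.9],"turn":-18,"grip":1},
  {"slide":[0,-12,-10],"turn":-23,"grip":1},
  {"slide":[0,-14.5,-12.1],"turn":-28,"grip":1},
  {"slide":[0,-17,-14.1],"turn":-33,"grip":1},
  {"slide":[0,-19,-15.8],"turn":-38,"grip":1},
  {"slide":[0,-20.5,-17],"turn":-42,"grip":1},
  {"slide":[0,-21,-17.5],"turn":-45,"grip":1},
], squeeze=20)

```text
time: 2.13
tcp_pos: [0.3555, -0.3103, 0.244]
tcp_rot: [-0.571, -0.417, 0.571, -0.417]
wrist_force: [-0.5, 0.1, -0.2]
opening: 0.0296
```

```bash
python3 -c "
from h import *
info();print(go(W(-.116,.076),.24))"
```

```text
t 2.13 p [ 0.3555 -0.3103  0.244 ] yYaw -17.7 xax [-0. -0. -1.] F [-0.5  0.1 -0.2] op 0.0296 q [ 1.3   0.21 -0.72  1.97  0.16  1.01  0.2 ]
[  0.4   -1.99 -23.23]
```

Call:
apply_moves([
  {"slide":[0,-0.2,-2],"turn":-3,"grip":1},
  {"slide":[0,-0.5,-4.5],"turn":-8,"grip":1},
  {"slide":[0,-0.8,-7.5],"turn":-13,"grip":1},
  {"slide":[0,-1,-10.5],"turn":-18,"grip":1},
  {"slide":[0,-1.2,-13.5],"turn":-24,"grip":1},
  {"slide":[0,-1.4,-16.5],"turn":-30,"grip":1},
  {"slide":[0,-1.6,-19],"turn":-35,"grip":1},
  {"slide":[0,-1.8,-21.5],"turn":-40,"grip":1},
  {"slide":[0,-2,-23.2],"turn":-44,"grip":1},
  {"slide":[0,-2,-23.2],"turn":-44,"grip":1},
])

```text
time: 2.97
tcp_pos: [0.408, -0.0796, 0.2445]
tcp_rot: [0.371, 0.602, -0.37, 0.602]
wrist_force: [-0.1, -0.5, 1.0]
opening: 0.0004
```

```bash
python3 -c "
from h import *
info();print(go(W(-.116,.076),.092))"
```

```text
t 2.97 p [ 0.408  -0.0796  0.2445] yYaw 26.8 xax [ 0.001  0.    -1.   ] F [-0.1 -0.5  1. ] op 0.0004 q [ 1.09  0.12 -1.01  2.09  0.12  0.99  0.49]
[15.25 -0.23  0.28]
```

Call:
apply_moves([
  {"slide":[1,-0.5,0.2],"turn":0,"grip":1},
  {"slide":[3,-0.6,0.2],"turn":0,"grip":1},
  {"slide":[5.5,-0.6,0.2],"turn":0,"grip":1},
  {"slide":[8,-0.6,0.2],"turn":0,"grip":1},
  {"slide":[10.5,-0.6,0.2],"turn":0,"grip":1},
  {"slide":[12.5,-0.6,0.2],"turn":0,"grip":1},
  {"slide":[14,-0.6,0.2],"turn":0,"grip":1},
  {"slide":[15,-0.6,0.2],"turn":0,"grip":1},
  {"slide":[15.2,-0.6,0.2],"turn":0,"grip":1},
  {"slide":[15.2,-0.6,0.2],"turn":0,"grip":1},
])

```text
time: 3.8
tcp_pos: [0.4025, -0.0847, 0.0914]
tcp_rot: [0.371, 0.602, -0.371, 0.601]
wrist_force: [0.7, 0.3, 0.7]
opening: 0.0004
```

```bash
python3 -c "
from h import *
info();print(go(W(-.116,.076),.092))
cv2.imwrite('pics/s1.png',cv2.resize(capture('scene')[150:350,100:340],(720,600)))
for i in range(0,80,10):
    a=np.radians(135-i);x,y=.108*np.cos(a),.108*np.sin(a);print(i,go(W(x-.032,y),.092))
"
```

```text
t 3.8 p [ 0.4025 -0.0847  0.0914] yYaw 26.7 xax [-0.001  0.001 -1.   ] F [0.7 0.3 0.7] op 0.0004 q [ 0.86  0.42 -0.82  2.23  0.49  0.68  0.15]
[-0.06  0.51  0.07]
0 [0.02 1.21 0.01]
10 [ 0.02  2.66 -1.18]
20 [ 0.02  4.3  -2.11]
30 [ 0.02  6.08 -2.74]
40 [ 0.02  7.93 -3.05]
50 [ 0.02  9.82 -3.04]
60 [ 0.02 11.67 -2.69]
70 [ 0.02 13.43 -2.04]
```

View pics/s1.png

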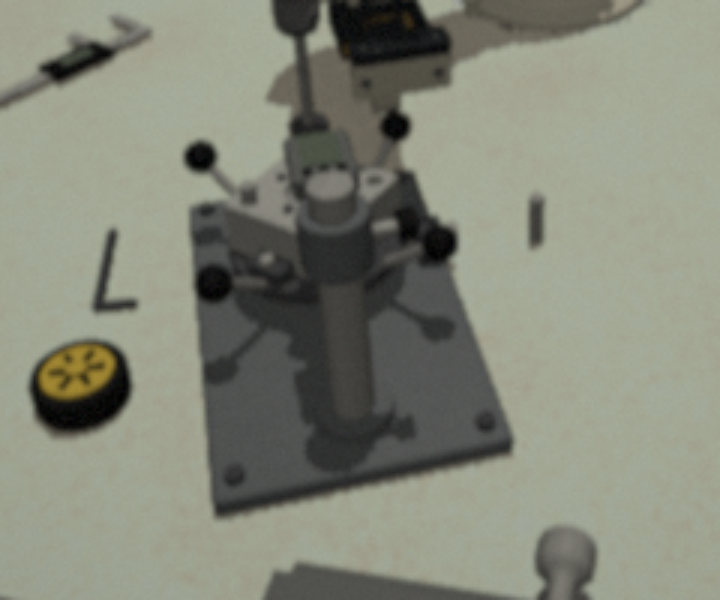

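The gripper is behind the ball at (397,125), on the robot side. Now I push along the arc slowly.

Call:
apply_moves([
  {"slide":[0,0.7,0],"turn":0,"grip":1},
  {"slide":[0,1.2,0],"turn":0,"grip":1},
  {"slide":[0,1.9,-0.6],"turn":0,"grip":1},
  {"slide":[0,2.7,-1.2],"turn":0,"grip":1},
  {"slide":[0,3.5,-1.7],"turn":0,"grip":1},
  {"slide":[0,4.3,-2.1],"turn":0,"grip":1},
  {"slide":[0,5.2,-2.5],"turn":0,"grip":1},
  {"slide":[0,6.1,-2.7],"turn":0,"grip":1},
  {"slide":[0,7.0,-2.9],"turn":0,"grip":1},
  {"slide":[0,7.9,-3.0],"turn":0,"grip":1},
])

```text
time: 4.68
tcp_pos: [0.4584, -0.0206, 0.0919]
tcp_rot: [0.37, 0.603, -0.371, 0.601]
wrist_force: [-4.4, 1.0, 0.2]
opening: 0.0002
```

```bash
python3 -c "
from h import *
info()
capture('top');print([(np.round(d['at'],3).tolist(),round(d['confidence'],2)) for d in tip_of('top','lever_ball0')])
for i in range(40,80,10):
    a=np.radians(135-i);x,y=.108*np.cos(a),.108*np.sin(a);print(i,W(x,y).round(3),go(W(x-.032,y),.092))
"
```

```text
t 4.68 p [ 0.4584 -0.0206  0.0919] yYaw 26.8 xax [-0.004  0.    -1.   ] F [-4.4  1.   0.2] op 0.0002 q [ 0.66  0.49 -0.8   2.12  0.53  0.74 -0.02]
[([0.633, -0.044, 0.085], 0.88), ([0.601, -0.191, 0.082], 0.71), ([0.58, -0.084, 0.114], 0.25)]
40 [ 0.489 -0.008] [ 0.06 -0.18  0.09]
50 [0.506 0.001] [0.07 1.7  0.11]
60 [0.524 0.006] [0.07 3.55 0.46]
70 [0.543 0.008] [0.07 5.32 1.12]
```

Call:
apply_moves([
  {"slide":[0,0.5,0],"turn":0,"grip":1},
  {"slide":[0,1.0,0],"turn":0,"grip":1},
  {"slide":[0,1.5,0.1],"turn":0,"grip":1},
  {"slide":[0,2.0,0.1],"turn":0,"grip":1},
  {"slide":[0,2.5,0.2],"turn":0,"grip":1},
  {"slide":[0,3.0,0.3],"turn":0,"grip":1},
  {"slide":[0,3.5,0.4],"turn":0,"grip":1},
  {"slide":[0,4.0,0.6],"turn":0,"grip":1},
  {"slide":[0,4.4,0.7],"turn":0,"grip":1},
  {"slide":[0,4.6,0.8],"turn":0,"grip":1},
])

```text
time: 5.62
tcp_pos: [0.5071, -0.0063, 0.0928]
tcp_rot: [0.371, 0.602, -0.369, 0.603]
wrist_force: [0.1, -0.7, 1.0]
opening: 0.0006
```

```bash
python3 -c "
from h import *
info()
capture('top');print([(np.round(d['at'],3).tolist(),round(d['confidence'],2)) for d in tip_of('top','lever_ball0')])
for i in range(60,100,10):
    a=np.radians(135-i);x,y=.108*np.cos(a),.108*np.sin(a);print(i,W(x,y).round(3),go(W(x-.032,y),.092))
"
```

```text
t 5.62 p [ 0.5071 -0.0063  0.0928] yYaw 26.8 xax [ 0.002  0.002 -1.   ] F [ 0.1 -0.7  1. ] op 0.0006 q [ 0.59  0.56 -0.77  2.01  0.55  0.78 -0.05]
[([0.51, -0.203, 0.082], 0.71), ([0.644, -0.136, 0.087], 0.5)]
60 [0.524 0.006] [ 0.07 -1.09 -0.36]
70 [0.543 0.008] [0.07 0.67 0.3 ]
80 [0.562 0.007] [0.08 2.29 1.26]
90 [0.58  0.002] [0.08 3.72 2.49]
```

Call:
apply_moves([
  {"slide":[0,-1,-1],"turn":0,"grip":1},
  {"slide":[0,-2,-1.5],"turn":0,"grip":1},
  {"slide":[-2,-2,-1.5],"turn":0,"grip":1},
  {"slide":[-5,-2,-1.5],"turn":0,"grip":1},
  {"slide":[-8,-2,-1.5],"turn":5,"grip":1},
  {"slide":[-11,-2,-1.5],"turn":11,"grip":1},
  {"slide":[-14,-2,-1.5],"turn":18,"grip":0.8},
  {"slide":[-17.5,-2,-1.5],"turn":25,"grip":0.5},
  {"slide":[-21,-2,-1.5],"turn":32,"grip":0.2},
  {"slide":[-24,-2,-1.5],"turn":39,"grip":0.2},
])

```text
time: 6.55
tcp_pos: [0.4813, -0.0023, 0.335]
tcp_rot: [0.553, 0.442, -0.55, 0.443]
wrist_force: [1.3, 0.2, 0.3]
opening: 0.0226
```

Call:
apply_moves([
  {"slide":[0,0,0],"turn":7,"grip":0.2},
  {"slide":[0,0,0],"turn":14,"grip":0.2},
  {"slide":[0,0,0],"turn":21,"grip":0.2},
  {"slide":[0,0,0],"turn":28,"grip":0.2},
  {"slide":[0,0,0],"turn":35,"grip":0.2},
  {"slide":[0,0,0],"turn":42,"grip":0.2},
  {"slide":[0,0,0],"turn":48,"grip":0.2},
  {"slide":[0,0,0],"turn":51,"grip":0.2},
  {"slide":[0,0,0],"turn":51,"grip":0.2},
  {"slide":[0,0,0],"turn":51,"grip":0.2},
])

```text
time: 7.38
tcp_pos: [0.4809, -0.0022, 0.3348]
tcp_rot: [0.689, 0.163, -0.687, 0.163]
wrist_force: [0.4, 0.7, 0.8]
opening: 0.0735
```

```bash
python3 -c "
from h import *
info()
for c in('top','scene'):
    im=capture(c)
    cv2.imwrite('pics/%s2.png'%c,im)
    for l in ('lever_ball0','bore_mouth','knob_grip','rod_tip','gauge_stand','index_table'): print(c,l,[(np.round(d['at'],3).tolist(),round(d['confidence'],2)) for d in tip_of(c,l)])
print(go(W(.045,0),.32),go(W(.045,0),.266))
a=cv2.imread('pics/top2.png')[120:290,240:410];b=cv2.imread('pics/scene2.png')[130:300,140:310]
cv2.imwrite('pics/c2.png',np.hstack([cv2.resize(a,(400,400)),cv2.resize(b,(400,400))]))
"
```

```text
t 7.38 p [ 0.4809 -0.0022  0.3348] yYaw -63.4 xax [ 0.003  0.001 -1.   ] F [0.4 0.7 0.8] op 0.0735 q [ 0.66  0.13 -0.77  1.84  0.09  1.21 -1.24]
top lever_ball0 []
top bore_mouth []
top knob_grip []
top rod_tip []
top gauge_stand []
top index_table []
scene lever_ball0 [([0.646, -0.137, 0.081], 0.95), ([0.445, -0.065, 0.088], 0.71), ([0.585, 0.001, 0.086], 0.7), ([0.508, -0.202, 0.085], 0.59)]
scene bore_mouth [([0.58, -0.081, 0.092], 0.9)]
scene knob_grip [([0.584, -0.077, 0.262], 0.6)]
scene rod_tip [([0.558, -0.276, 0.003], 0.72)]
scene gauge_stand [([0.547, -0.1, -0.0], 0.78)]
scene index_table [([0.545, -0.103, 0.025], 0.83)]
[ 1.52 11.61 -5.84] [ 6.92 11.61 -5.82]
```

View pics/c2.png

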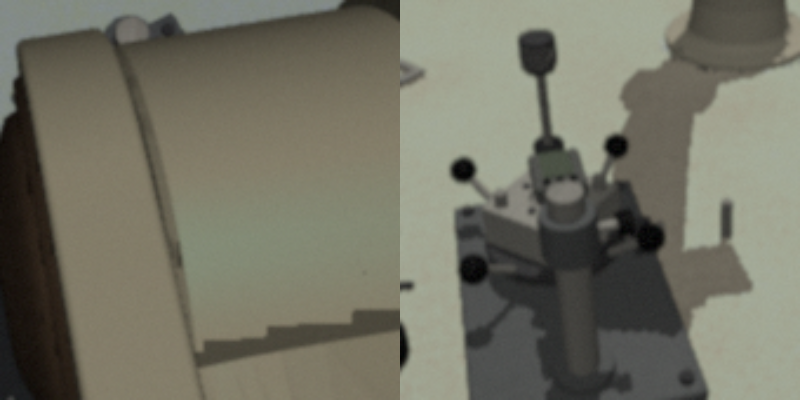

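Call:
apply_moves([
  {"slide":[0,1,-0.5],"turn":0,"grip":0.2},
  {"slide":[0,3,-1.5],"turn":0,"grip":0.2},
  {"slide":[0,5,-2.5],"turn":0,"grip":0.2},
  {"slide":[0,7,-3.5],"turn":0,"grip":0.2},
  {"slide":[0,9,-4.5],"turn":0,"grip":0.2},
  {"slide":[0,10.5,-5.3],"turn":0,"grip":0.2},
  {"slide":[0,11.4,-5.7],"turn":0,"grip":0.2},
  {"slide":[0,11.5,-5.7],"turn":0,"grip":0.2},
  {"slide":[0,11.5,-5.7],"turn":0,"grip":0.2},
  {"slide":[1,11.5,-5.7],"turn":0,"grip":0.2},
], squeeze=10)

```text
time: 8.92
tcp_pos: [0.5843, -0.0788, 0.3267]
tcp_rot: [0.69, 0.162, -0.686, 0.162]
wrist_force: [0.6, 0.6, 0.3]
opening: 0.0735
```

```bash
python3 -c "
from h import *
info()
im=capture('scene')
print([(np.round(d['at'],3).tolist(),round(d['confidence'],2)) for d in tip_of('scene','knob_grip')])
print(go([.584,-.080],.266))
P=camera_params('scene')
for z in (.212,.234,.245,.263,.275,.30):
    print(z,cv2.projectPoints(np.array([[.584,-.08,z]]),P['rvec'],P['tvec'],P['mtx'],None)[0].ravel().round(1))
cv2.imwrite('pics/c3.png',cv2.resize(im[90:240,130:280],(600,600),interpolation=cv2.INTER_CUBIC))
"
```

```text
t 8.92 p [ 0.5843 -0.0788  0.3267] yYaw -63.5 xax [ 0.006  0.001 -1.   ] F [0.6 0.6 0.3] op 0.0735 q [ 0.63  0.36 -0.7   1.61  0.24  1.26 -1.22]
[([0.585, -0.079, 0.261], 0.68)]
[ 5.77  0.18 -0.11]
0.212 [201.5 174.9]
0.234 [200.4 164.7]
0.245 [199.8 159.5]
0.263 [198.8 150.7]
0.275 [198.1 144.8]
0.3 [196.6 131.9]
```

View pics/c3.png

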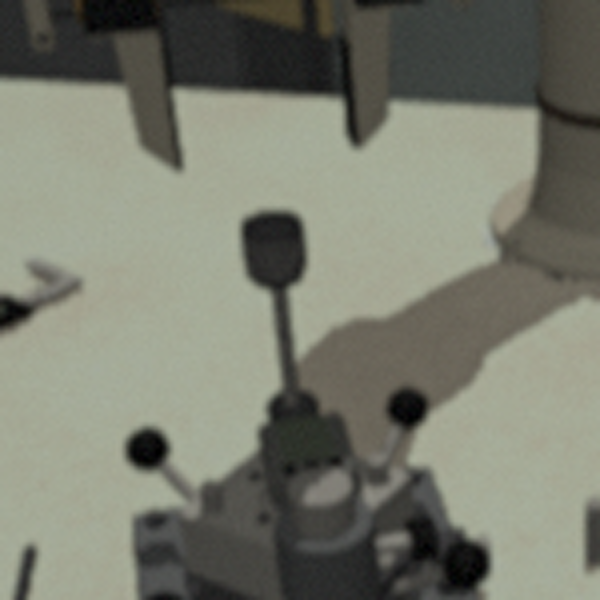

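Call:
apply_moves([
  {"slide":[1,0.1,-0.1],"turn":0,"grip":0.2},
  {"slide":[2.5,0.1,-0.1],"turn":0,"grip":0.2},
  {"slide":[4,0.1,-0.1],"turn":0,"grip":0.2},
  {"slide":[5.2,0.1,-0.1],"turn":0,"grip":0.2},
  {"slide":[6,0.1,-0.1],"turn":0,"grip":0.2},
  {"slide":[6.3,0.1,-0.1],"turn":0,"grip":0.2},
  {"slide":[6.3,0.1,-0.1],"turn":0,"grip":0.55},
  {"slide":[6.3,0.1,-0.1],"turn":0,"grip":0.58},
  {"slide":[6.3,0.1,-0.1],"turn":0,"grip":0.6},
  {"slide":[6.3,0.1,-0.1],"turn":0,"grip":0.62},
], squeeze=10)

```text
time: 9.85
tcp_pos: [0.5841, -0.0793, 0.2615]
tcp_rot: [0.689, 0.163, -0.687, 0.162]
wrist_force: [0.2, -0.1, -0.3]
opening: 0.0514
```

Call:
apply_moves([
  {"slide":[0,0,0],"turn":0,"grip":0.64},
  {"slide":[0,0,0],"turn":0,"grip":0.65},
  {"slide":[0,0,0],"turn":0,"grip":0.66},
  {"slide":[0,0,0],"turn":0,"grip":0.67},
  {"slide":[0,0,0],"turn":0,"grip":0.68},
  {"slide":[0,0,0],"turn":0,"grip":0.69},
  {"slide":[0,0,0],"turn":0,"grip":0.7},
  {"slide":[0,0,0],"turn":0,"grip":0.71},
  {"slide":[0,0,0],"turn":0,"grip":0.72},
  {"slide":[0,0,0],"turn":0,"grip":0.73},
])

```text
time: 10.68
tcp_pos: [0.5846, -0.0802, 0.2618]
tcp_rot: [0.689, 0.162, -0.687, 0.162]
wrist_force: [3.8, -4.0, 0.5]
opening: 0.0285
```

```bash
python3 -c "
from h import *
info();s,p,q=st();print('toolF',q.inv().apply(s['wrist_force']).round(1),np.round(s['wrist_torque'],2))"
```

```text
t 10.68 p [ 0.5846 -0.0802  0.2618] yYaw -63.5 xax [ 0.003  0.    -1.   ] F [ 3.8 -4.   0.5] op 0.0285 q [ 0.61  0.42 -0.68  1.68  0.29  1.14 -1.25]
toolF [-0.5  5.3 -1.6] [-0.92 -0.72  0.07]
```

Call:
apply_moves([
  {"slide":[0,0.05,-0.02],"turn":0,"grip":0.8},
  {"slide":[0,0.1,-0.05],"turn":0,"grip":0.8},
  {"slide":[0,0.1,-0.05],"turn":0,"grip":0.8},
  {"slide":[0,0.1,-0.05],"turn":0,"grip":0.8},
  {"slide":[0.1,0.1,-0.05],"turn":0,"grip":0.8},
  {"slide":[0.2,0.1,-0.05],"turn":0,"grip":0.8},
  {"slide":[0.4,0.1,-0.05],"turn":0,"grip":0.8},
  {"slide":[0.6,0.1,-0.05],"turn":0,"grip":0.8},
  {"slide":[0.8,0.1,-0.05],"turn":0,"grip":0.8},
  {"slide":[1.0,0.1,-0.05],"turn":0,"grip":0.8},
], squeeze=12)

```text
time: 11.52
tcp_pos: [0.5848, -0.0804, 0.2512]
tcp_rot: [0.689, 0.162, -0.688, 0.162]
wrist_force: [-4.7, 0.9, 0.8]
opening: 0.0281
```

```bash
python3 -c "
from h import *
info();s,p,q=st();print('toolF',q.inv().apply(s['wrist_force']).round(1),np.round(s['wrist_torque'],2))
capture('scene')
print([(np.round(d['at'],3).tolist(),round(d['confidence'],2)) for d in tip_of('scene','knob_grip')+tip_of('scene','rod_tip')])"
```

```text
t 11.52 p [ 0.5848 -0.0804  0.2512] yYaw -63.5 xax [ 0.002  0.001 -1.   ] F [-4.7  0.9  0.8] op 0.0281 q [ 0.61  0.43 -0.68  1.69  0.3   1.12 -1.26]
toolF [-0.8 -2.9  3.8] [ 0.26  1.05 -0.02]
[([0.588, -0.08, 0.255], 0.87), ([0.545, -0.101, 0.024], 0.57), ([0.506, -0.204, 0.084], 0.53)]
```

Call:
apply_moves([
  {"slide":[0.1,-0.04,0.04],"turn":0,"grip":0.8},
  {"slide":[0.3,-0.04,0.04],"turn":0,"grip":0.8},
  {"slide":[0.5,-0.04,0.04],"turn":0,"grip":0.8},
  {"slide":[0.7,-0.04,0.04],"turn":0,"grip":0.8},
  {"slide":[0.9,-0.04,0.04],"turn":0,"grip":0.8},
  {"slide":[1.1,-0.04,0.04],"turn":0,"grip":0.8},
  {"slide":[1.3,-0.04,0.04],"turn":0,"grip":0.8},
  {"slide":[1.5,-0.04,0.04],"turn":0,"grip":0.8},
  {"slide":[1.7,-0.04,0.04],"turn":0,"grip":0.8},
  {"slide":[1.8,-0.04,0.04],"turn":0,"grip":0.8},
])

```text
time: 12.5
tcp_pos: [0.5847, -0.0803, 0.2327]
tcp_rot: [0.689, 0.162, -0.687, 0.162]
wrist_force: [0.1, -0.9, 0.7]
opening: 0.0286
```

```bash
python3 -c "
from h import *
info();s,p,q=st();print('toolF',q.inv().apply(s['wrist_force']).round(1),np.round(s['wrist_torque'],2))"
```

```text
t 12.5 p [ 0.5847 -0.0803  0.2327] yYaw -63.5 xax [ 0.002  0.001 -1.   ] F [ 0.1 -0.9  0.7] op 0.0286 q [ 0.6   0.45 -0.67  1.71  0.31  1.08 -1.27]
toolF [-0.7  0.9  0.3] [-0.04  0.04  0.07]
```

Call:
apply_moves([
  {"slide":[0.1,0,0],"turn":0,"grip":0.8},
  {"slide":[0.2,0,0],"turn":0,"grip":0.8},
  {"slide":[0.3,0,0],"turn":0,"grip":0.8},
  {"slide":[0.4,0,0],"turn":0,"grip":0.8},
  {"slide":[0.5,0,0],"turn":0,"grip":0.8},
  {"slide":[0.6,0,0],"turn":0,"grip":0.8},
  {"slide":[0.7,0,0],"turn":0,"grip":0.8},
  {"slide":[0.75,0,0],"turn":0,"grip":0.8},
  {"slide":[0.8,0,0],"turn":0,"grip":0.8},
  {"slide":[0.8,0,0],"turn":0,"grip":0.8},
])

```text
time: 13.33
tcp_pos: [0.5847, -0.0803, 0.2246]
tcp_rot: [0.689, 0.162, -0.687, 0.162]
wrist_force: [-0.5, 0.6, -0.8]
opening: 0.0286
```

Call:
apply_moves([
  {"slide":[0.05,0,0],"turn":0,"grip":0.8},
  {"slide":[0.1,0,0],"turn":0,"grip":0.8},
  {"slide":[0.15,0,0],"turn":0,"grip":0.8},
  {"slide":[0.2,0,0],"turn":0,"grip":0.8},
  {"slide":[0.25,0,0],"turn":0,"grip":0.8},
  {"slide":[0.3,0,0],"turn":0,"grip":0.8},
  {"slide":[0.35,0,0],"turn":0,"grip":0.8},
  {"slide":[0.4,0,0],"turn":0,"grip":0.8},
  {"slide":[0.4,0,0],"turn":0,"grip":0.8},
  {"slide":[0.4,0,0],"turn":0,"grip":0.8},
])

```text
time: 14.17
tcp_pos: [0.5847, -0.0803, 0.2204]
tcp_rot: [0.689, 0.162, -0.687, 0.162]
wrist_force: [-0.0, -0.5, -0.9]
opening: 0.0281
```

Call:
apply_moves([
  {"slide":[0.04,0,0],"turn":0,"grip":0.8},
  {"slide":[0.08,0,0],"turn":0,"grip":0.8},
  {"slide":[0.12,0,0],"turn":0,"grip":0.8},
  {"slide":[0.16,0,0],"turn":0,"grip":0.8},
  {"slide":[0.2,0,0],"turn":0,"grip":0.8},
  {"slide":[0.24,0,0],"turn":0,"grip":0.8},
  {"slide":[0.28,0,0],"turn":0,"grip":0.8},
  {"slide":[0.32,0,0],"turn":0,"grip":0.8},
  {"slide":[0.36,0,0],"turn":0,"grip":0.8},
  {"slide":[0.36,0,0],"turn":0,"grip":0.8},
])

```text
time: 15.0
tcp_pos: [0.5848, -0.0803, 0.2183]
tcp_rot: [0.689, 0.162, -0.687, 0.162]
wrist_force: [-6.3, 0.2, 10.1]
opening: 0.0284
```

```bash
python3 -c "
from h import *
info()
capture('scene')
print([(np.round(d['at'],3).tolist(),round(d['confidence'],2)) for d in tip_of('scene','knob_grip')+tip_of('scene','lever_ball0')])"
```

```text
t 15.0 p [ 0.5848 -0.0803  0.2183] yYaw -63.5 xax [ 0.003  0.    -1.   ] F [-6.3  0.2 10.1] op 0.0284 q [ 0.6   0.47 -0.66  1.73  0.32  1.06 -1.28]
[([0.585, -0.081, 0.22], 0.55), ([0.443, -0.064, 0.089], 0.95), ([0.508, -0.202, 0.084], 0.84), ([0.646, -0.134, 0.081], 0.8), ([0.577, 0.001, 0.086], 0.77)]
```

Call:
apply_moves([
  {"slide":[0.07,0,0],"turn":0,"grip":0.8},
  {"slide":[0.07,0,0],"turn":0,"grip":0.8},
  {"slide":[0.07,0,0],"turn":0,"grip":0.8},
  {"slide":[0.07,0,0],"turn":0,"grip":0.8},
  {"slide":[0.07,0,0],"turn":0,"grip":0.8},
  {"slide":[0.07,0,0],"turn":0,"grip":0.8},
  {"slide":[0.07,0,0],"turn":0,"grip":0.8},
  {"slide":[0.07,0,0],"turn":0,"grip":0.8},
  {"slide":[0.07,0,0],"turn":0,"grip":0.8},
  {"slide":[0.07,0,0],"turn":0,"grip":0.8},
])

```text
time: 15.98
tcp_pos: [0.5848, -0.0803, 0.2184]
tcp_rot: [0.689, 0.162, -0.687, 0.163]
wrist_force: [-4.0, 1.1, 7.2]
opening: 0.029
```

Call:
apply_moves([
  {"slide":[0.07,0,0],"turn":0,"grip":0.8},
  {"slide":[0.07,0,0],"turn":0,"grip":0.8},
  {"slide":[0.07,0,0],"turn":0,"grip":0.8},
  {"slide":[0.07,0,0],"turn":0,"grip":0.8},
  {"slide":[0.07,0,0],"turn":0,"grip":0.8},
  {"slide":[0.07,0,0],"turn":0,"grip":0.8},
  {"slide":[0.07,0,0],"turn":0,"grip":0.8},
  {"slide":[0.07,0,0],"turn":0,"grip":0.8},
  {"slide":[0.07,0,0],"turn":0,"grip":0.8},
  {"slide":[0.07,0,0],"turn":0,"grip":0.8},
])

```text
time: 16.82
tcp_pos: [0.5848, -0.0803, 0.2184]
tcp_rot: [0.689, 0.162, -0.687, 0.163]
wrist_force: [-3.1, 0.2, 5.8]
opening: 0.0283
```

Call:
apply_moves([
  {"slide":[0.07,0,0],"turn":0,"grip":0.8},
  {"slide":[0.07,0,0],"turn":0,"grip":0.8},
  {"slide":[0.07,0,0],"turn":0,"grip":0.8},
  {"slide":[0.07,0,0],"turn":0,"grip":0.8},
  {"slide":[0.07,0,0],"turn":0,"grip":0.8},
  {"slide":[0.07,0,0],"turn":0,"grip":0.8},
  {"slide":[0.07,0,0],"turn":0,"grip":0.8},
  {"slide":[0.07,0,0],"turn":0,"grip":0.8},
  {"slide":[0.07,0,0],"turn":0,"grip":0.8},
  {"slide":[0.07,0,0],"turn":0,"grip":0.8},
])

```text
time: 17.65
tcp_pos: [0.5848, -0.0803, 0.2184]
tcp_rot: [0.689, 0.162, -0.687, 0.163]
wrist_force: [-2.8, -0.4, 7.2]
opening: 0.0283
```

Call:
apply_moves([
  {"slide":[0.05,0,0],"turn":0,"grip":0.5},
  {"slide":[0.03,0,0],"turn":0,"grip":0.3},
  {"slide":[0,0,0],"turn":0,"grip":0.2},
  {"slide":[0,0,0],"turn":0,"grip":0.2},
  {"slide":[0,0,0],"turn":0,"grip":0.2},
  {"slide":[0,0,0],"turn":0,"grip":0.2},
  {"slide":[0,0,0],"turn":0,"grip":0.2},
  {"slide":[0,0,0],"turn":0,"grip":0.2},
  {"slide":[0,0,0],"turn":0,"grip":0.2},
  {"slide":[0,0,0],"turn":0,"grip":0.2},
])

```text
time: 18.48
tcp_pos: [0.5848, -0.0803, 0.2184]
tcp_rot: [0.689, 0.162, -0.687, 0.163]
wrist_force: [-0.8, 0.2, -0.5]
opening: 0.0735
```

Call:
apply_moves([
  {"slide":[-0.5,0,0],"turn":0,"grip":0.2},
  {"slide":[-1.5,0,0],"turn":0,"grip":0.2},
  {"slide":[-3,0,0],"turn":0,"grip":0.2},
  {"slide":[-4.5,0,0],"turn":0,"grip":0.2},
  {"slide":[-6,0,0],"turn":0,"grip":0.2},
  {"slide":[-7.5,0,0],"turn":0,"grip":0.2},
  {"slide":[-9,0,0],"turn":0,"grip":0.2},
  {"slide":[-10,0,0],"turn":0,"grip":0.2},
  {"slide":[-10,0,0],"turn":0,"grip":0.2},
  {"slide":[-10,0,0],"turn":0,"grip":0.2},
])

```text
time: 19.32
tcp_pos: [0.5848, -0.0802, 0.3191]
tcp_rot: [0.69, 0.161, -0.687, 0.163]
wrist_force: [0.7, 0.8, -0.4]
opening: 0.0737
```

```bash
python3 -c "
from h import *
info()
im=capture('scene')
for l in ('knob_grip','lever_ball0','dowel_pin','hex_key','wheel_a'):print(l,[(np.round(d['at'],3).tolist(),round(d['confidence'],2)) for d in tip_of('scene',l)])
cv2.imwrite('pics/c4.png',cv2.resize(im[100:320,100:320],(600,600),interpolation=cv2.INTER_CUBIC))"
```

```text
t 19.32 p [ 0.5848 -0.0802  0.3191] yYaw -63.5 xax [ 0.005 -0.002 -1.   ] F [ 0.7  0.8 -0.4] op 0.0737 q [ 0.63  0.37 -0.7   1.61  0.25  1.24 -1.22]
knob_grip [([0.583, -0.08, 0.219], 0.74)]
lever_ball0 [([0.648, -0.135, 0.081], 0.97), ([0.443, -0.064, 0.087], 0.95), ([0.508, -0.203, 0.086], 0.77), ([0.582, 0.002, 0.085], 0.71)]
dowel_pin [([0.464, 0.05, 0.001], 0.38)]
hex_key [([0.555, -0.278, 0.004], 0.43)]
wheel_a [([0.682, -0.228, -0.001], 0.75), ([0.58, 0.003, 0.088], 0.36)]
```

View pics/c4.png

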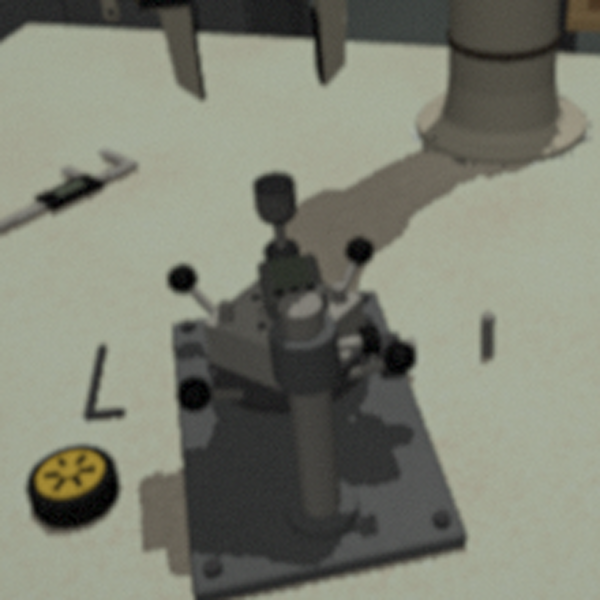

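The knob sits low at crop pixel (275,200), clear of the gripper. The balls are at their stops, and the pin, key and wheel are where they were. Handing in.

```bash
python3 -c "
from rig import *
print(r.close_job())"
```

```text
the job is handed in; nothing more can be done
None
```

The open bore is under the depth rod and the rod is standing on its bottom. The job was handed in at about 19 s on the robot clock.

- **Table:** I turned it one stop clockwise by pushing a ball lever with the closed fingers. The detent pulled it in, and all four balls then read at stop positions. The bore mouth was found at (0.580, -0.081), within about 4 mm of the rod.
- **Rod:** I gripped the knob at about 12 N, removed the sideways load, and lowered it until it bottomed. It peaked near 10 N on contact, then I held it pressed at about 6–7 N for 2.5 s. I opened the jaws before lifting clear.
- **Last checks:**
  - The knob stayed at z ≈ 0.219 after release, against 0.220 when it bottomed. That puts the tip near 0.071, so the bore is about 21 mm deep, within the expected 18–28 mm.
  - The dowel pin, hex key and wheel were within measuring error of where they started.
- **What I could not check:** The arm blocked the top camera after the turn, so the final checks rest on the scene camera and the wrist force. The rod tip itself was never reliably detected and is inferred from the knob height.

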